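Hang a slide rack on the sprung arm of a draining agitator

ROBOT

A 7-joint arm with a two-finger parallel gripper is mounted at the origin on a cart in front of the work surface, level with it; the furniture and walls round the work are solid. World frame = base frame: x ahead of the robot, y to its left, z up, the work surface at z = 0. Lengths are in m, angles in rad, forces in N, time in s.
With the tool pointing down it reaches from about 0.35 to 0.9 m from the base axis. Payload 8.1 kg.
Tool frame: the origin (TCP) lies at the very end of the fingers, on their centre line; the grasp point (between the pads) lies 19 mm behind it; z points along the fingers, y is the line along which they close (so a half turn about z gives the same grasp; the last joint's range is limited). The gripper opens to 92 mm and grips with 3 to 60 N. Pads are 19 mm wide; open, the fingers measure 130 mm over their backs; the gripper's body (75 mm by 190 mm) begins 47 mm behind the grasp point.
Start: joints at [-1.416, 0.434, 0.025, 1.573, -0.012, 1.134, -0.075], TCP at [0.159, 0.604, 0.227] pointing down, gripper open.
Joint ranges: [-2.62, 2.62], [-0.44, 2.09], [-1.27, 1.32], [0.08, 2.57], [-1.32, 4.46], [0.12, 2], [-2.74, 2.74]. Speed limits (rad/s): [2.22, 2.22, 3.01, 3.01, 3.14, 3.14, 3.14].

INTERFACE

Orientations are given as a rotation vector (axis times angle).
In Python, from cell import readout, cams, job gives the robot as it stands.
- The arm moves only by the tool drive_tool, never from a script. Its argument "commands" is a list of rows, each a list of 3 entries, a list of its own where there are three numbers: the turn, a rotation vector about the tool's x, y, z in rad, then the shift along the tool's x, y, z in cm, then the gripper's target within -1 to 1 (fully open at 1, half-way at 0, shut at -1). A call has 1 to 20 rows; each row is the pose to reach, as a shift and turn from the pose commanded when the call began, along the tool's axes at that moment; what a row does not reach only later rows make up. A row lasts 1/12 s, in which the tool goes at most 41.7 mm and 7.16 degrees, less where a joint would pass 70% of its speed; a pose out of reach is approached as far as the arm can. A call with a gripper value outside its range is refused whole. The fingers move at their own pace and stop on an object; "newtons" is the grip in N (left out, the last holds). Time passes only in rows, so rows that repeat a pose let the fingers close. It gives the time, the measured TCP pose, the force, the opening and the grip force at its end, in the units of the state.
- readout.observe(): the state, without advancing time (a new reading comes with each control period).
- cams.get_image(name): name is "side" or "top"; returns the picture (480x640x3 uint8, blue, green, red); there is no depth.
- cams.camera_info(name): a dict with "camera_matrix" (3x3 intrinsics, pixels), "k1" (the pictures are not rectified: a ray, as slopes to the right and down, at radius r is drawn at 1 + k1 r^2 times it, then the intrinsics apply), "R" (3x3) and "t" (3): a world point X has camera coordinates R X + t. Camera axes: x right, y down, z forward; pixel columns grow to the right and rows downward; lengths in m; the calibration is good to about 2 mm. A picture is of the moment at which its call begins. camera_info takes no time and is no camera call.
- job.sign_off(): hands the job in; it is judged then, once.
The state is a dict: "clock": time; "joints": joint angles; "dq": joint speeds; "joint_efforts": joint torques, N m; "position": TCP position; "ee_rot": TCP orientation; "force": force on the tool from outside, world axes, zero at the start; "ft_torque": the same for the moment, N m; "width": opening from 0.0 (shut) to 1.0 (fully open); "gripper_force": force on a finger pad.
Only numpy, scipy, OpenCV 4.12 (cv2) and the standard library are available. Lean on these libraries where they do the work, as an engineer would, in place of code of your own. Each camera call takes 0.05 s, during which the arm holds its last target. There are 200 camera calls.

TASK

Take the rinsed slide rack (with the blue grip block) out of the white tray and hang it on the agitator's arm: lift its hook over the arm's raised lip, lower it into the channel behind, and slide it along the channel until the hook drops into the notch in the channel's floor. Leave it hanging there freely, let go, with the hook fully down in the notch. Keep the rack upright so no slide falls out, be gentle with the sprung arm (about 18 N is the most it may take) and do not shift the bottles.

Things in the scene. Friction and masses are not known exactly. Their poses are not given: they have to be found in the camera images.
- slide_rack: Steel rack of glass slides with a C-shaped hanger, 48 x 88 x 154 mm (x, y, z), 0.19 to 0.29 kg, standing in the white tray. Origin: centre of its flat underside, z up. The basket is 40 mm high; above it a cross bar along y (10 mm wide) has its top at 56 mm. Hung rightly, its x, y, z axes lie along the agitator's.
- hook_tip (a point): Lower end of the rack's hook finger, (0, 0, 96) mm in the rack's frame. The finger points down from the bridge (underside at 120 mm): 10 mm along x, 6 mm thick along y, its end rounded (3 mm).
- spine (a point): Middle of the hanger's spine, (0, -20.5, 90) mm in the rack's frame: a flat upright, 10 mm along x, 5 mm thick along y, from the cross bar up to the bridge. Between spine and finger the hook is open 15 mm wide and 24 mm deep; hung, this gap straddles the lip, with the spine outside.
- grip_block (a point): Centre of the rack's blue grip block, (0, 0, 140.5) mm in the rack's frame, straight above the finger: 22 x 14 x 27 mm (x, y, z), standing on the bridge (top 127 mm), clear all round. Grip it from above across 14 or 22 mm.
- agitator: Draining agitator, fixed, switched off: white tower 58 x 84 x 179 mm with a shallow steel drip tray before it (to x = -204 mm, y = +-50 mm, rim 16 mm high). Origin: on the bench under the tower's centre. Its arm, an aluminium channel open on top, runs from the tower along -x, over the tray. A grey mixer, 130 mm high, stands to its -y side, 0.1 to 0.2 m away: carry the rack over it.
- channel_root (a point): Where the arm leaves the black collar (42 mm before the tower's centre): on the channel's centre line, at the height of its floor (132 mm over the bench). Axes as the agitator's, the arm runs to -x. Channel 14 mm wide between lip and back wall (y = 7 to 10 mm, 14 mm high); its underside is 11 mm below the floor. A finger can be set in freely 30 to 40 mm out (x = -30 to -40 mm).
- lip (a point): Top of the anti-jump lip that runs along the whole -y side of the channel, 35 mm before the collar: 10 mm above the floor, 3 mm thick (y = -10 to -7 mm from the centre line). Bring the rack in from the -y side with its finger's end 3 to 12 mm above the lip, so that the cross bar still passes under the arm.
- sleeve (a joint): Sinking of arm and collar on their springs (m): 0 = up, unloaded; grows downward, hard end of travel at 0.008. Up to 1.5 N starts it, then 1.2 N per mm. The hanging rack sinks it 1 to 2 mm.
- notch_zone (a point): Middle of the stretch of channel floor, 90 mm before the collar, in which the one notch lies (14 mm long, 7 mm deep, upright ends, full width). The arm's length is reset often: the notch's centre is 55 to 125 mm before the collar and is not measured. Feel for it: slide the finger on the plain floor with 2 to 6 N; over the notch the load vanishes, beyond it is its end wall. A cap ends the arm 33 mm past it.
- drain_tray: White shallow tray, 135 x 135 x 14 mm, fixed, in which the slide rack stands at the start; inner floor 3 mm above the bench. Origin: centre of its underside.
- amber_bottle: Small brown bottle with white cap, 48 mm wide, 109 mm high, bystander. Origin: centre of its underside.
- blue_bottle: Clear bottle with blue cap, 56 mm wide, 106 mm high, bystander. Origin: centre of its underside.
- wash_bottle: White wash bottle with red cap and bent spout, 69 x 107 x 211 mm, bystander. Origin: centre of its underside.

How it is judged:
By the outcome, as a careful person would: the job done as asked, in the order asked, and still so for the second after the job is handed in, with the robot touching nothing.
It also fails if it takes over 64 s, if anything falls off the work surface, if the arm or the gripper's body presses on something with over 40 N, if the wrist force passes 120 N, or if a joint passes its speed limit or range.

## Working session

There is one attempt and no reset: what is moved stays moved. The work goes in short steps, Python scripts to look and compute and a tool call to move; the robot and the scene stay as the last step left them, time stands still between calls to the robot, and variables do not carry over. Pictures are saved under pics/ and viewed, at most 10 in all, crops included, and the job is handed in when it is done.

Besides the shell and the picture viewer there is one more tool, called after "Request:" as name(argument=value, ...) on one line, values as JSON. drive_tool: Moves the arm, as the interface text tells. Its arguments: {"type":"object","properties":{"commands":{"type":"array"},"newtons":{"type":"number"}},"required":["commands"]}

```bash
mkdir -p pics; ls
cat > h.py <<'E'
import numpy as np, cv2
from scipy.spatial.transform import Rotation as Rot
from cell import readout, cams, job
def ray(name,u,v):
    c=cams.camera_info(name);K=np.array(c["camera_matrix"]);R=np.array(c["R"]);t=np.array(c["t"])
    p=np.array([(u-K[0,2])/K[0,0],(v-K[1,2])/K[1,1]]);k=c["k1"];q=p.copy()
    for _ in range(30): q=p/(1+k*(q@q))
    d=R.T@np.array([q[0],q[1],1]);return -R.T@t,d/np.linalg.norm(d)
def onz(name,u,v,z):
    o,d=ray(name,u,v);return o+d*(z-o[2])/d[2]
def two(p1,p2):
    a,d=ray("side",*p1);b,e=ray("top",*p2)
    s=np.linalg.lstsq(np.c_[d,-e],b-a,rcond=None)[0];P,Q=a+d*s[0],b+e*s[1]
    return (P+Q)/2,np.linalg.norm(P-Q)
def proj(name,X):
    c=cams.camera_info(name);K=np.array(c["camera_matrix"]);x=np.array(c["R"])@X+np.array(c["t"])
    p=x[:2]/x[2];p=p*(1+c["k1"]*(p@p));return p*[K[0,0],K[1,1]]+K[:2,2]
E
python3 - <<'E'
from h import *
for n in("side","top"):
    im=cams.get_image(n);cv2.imwrite(f"pics/{n}0.png",im);print(n,ray(n,320,240))
s=readout.observe();print(s)
E
```

```text
pics
side (array([ 0.23286464, -0.63664653,  0.47989838]), array([ 0.32868279,  0.84861091, -0.41452038]))
top (array([0.34574883, 0.10826017, 1.22143811]), array([ 0.17977379,  0.00751868, -0.98367924]))
{'clock': 0.1, 'joints': array([-1.41558332,  0.43517332,  0.02496633,  1.5740191 , -0.01160378,
        1.13401839, -0.07513508]), 'dq': array([ 9.96355910e-04,  6.00057552e-04,  7.58521164e-07, -1.74488862e-03,
       -6.46164604e-04, -5.87265890e-04, -3.26708781e-04]), 'joint_efforts': array([ 3.72945884e-03, -6.69122171e+01,  9.88708846e-01, -3.15141714e+01,
       -6.03447156e-02,  3.73234903e-02,  5.66250287e-05]), 'position': array([0.15928012, 0.60387138, 0.22600592]), 'ee_rot': array([-4.03998191e-01, -3.11544428e+00,  2.31191044e-03]), 'force': array([-0.37417775, -0.05702065, -0.46244596]), 'ft_torque': array([ 0.00933863, -0.03702708, -0.03017429]), 'gripper_force': 0.0, 'width': 1.0011384124309075}
```

View pics/side0.png

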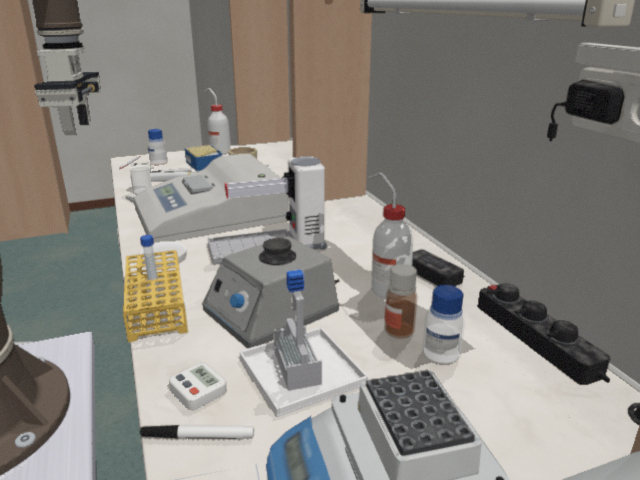

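View pics/top0.png

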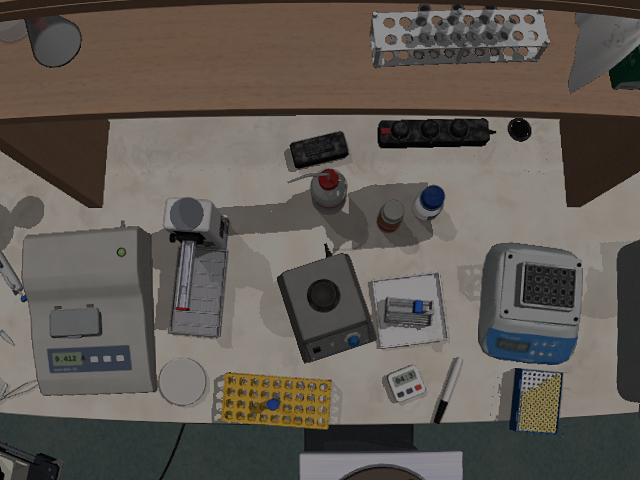

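The side view shows the rack at about (297,340) with its blue block at (295,280), the mixer at (275,285), and the agitator tower at (307,200) with its arm reaching left to (228,188). In the top view the rack is at (410,312), the agitator arm runs from (192,240) to (182,310), and the mixer at (325,300) stands between them. Next I'll zoom in on the rack and the arm.

Run:
```python
from h import *
s=cv2.imread("pics/side0.png");t=cv2.imread("pics/top0.png")
r=lambda im,x,y,w,h,k:cv2.resize(im[y:y+h,x:x+w],(w*k,h*k),interpolation=cv2.INTER_CUBIC)
a=np.hstack([r(s,245,265,100,75,4),r(t,365,270,100,75,4)])
b=np.hstack([r(s,220,150,100,75,4),r(t,150,245-15,100,75,4)])
# second: top arm region 150..250 x 230..305
cv2.imwrite("pics/z0.png",np.vstack([a,b]))
for n,im in(("side",s),("top",t)):
    hsv=cv2.cvtColor(im,cv2.COLOR_BGR2HSV)
    m=cv2.inRange(hsv,(105,150,60),(125,255,255))
    k,l,st,c=cv2.connectedComponentsWithStats(m)
    for i in range(1,k):
        if st[i,4]>25: print(n,st[i],c[i])
    m=cv2.inRange(hsv,(0,120,80),(8,255,255))
    k,l,st,c=cv2.connectedComponentsWithStats(m)
    for i in range(1,k):
        if st[i,4]>15: print(n,"red",st[i],c[i])
```

```text
side [149 130  13   9  93] [154.7311828 134.1827957]
side [191 156  25  14 174] [200.86781609 161.72988506]
side [141 236  12  10  90] [146.72222222 240.57777778]
side [287 270  17  21 294] [294.89795918 280.17006803]
side [433 285  29  29 607] [446.815486   300.88138386]
side [232 296  11  11  36] [237.94444444 302.08333333]
side red [211 105  11   6  47] [216.         107.85106383]
side red [384 204  21  16 261] [394.03065134 212.09578544]
side red [376 256  20   9  79] [386.07594937 260.64556962]
side red [489 286   8   4  21] [493.0952381 287.0952381]
side red [385 309  17  20 234] [393.13675214 319.61111111]
side red [190 388   8   6  37] [193.59459459 390.54054054]
top [424 186  19  20 290] [433.12068966 195.56551724]
top [414 301   9  12  87] [418.12643678 306.35632184]
top [ 486  328   91   36 1335] [532.70337079 346.93183521]
top [349 336  10   8  48] [353.60416667 339.04166667]
top [493 355  31   7  62] [507.29032258 358.35483871]
top [267 399  12  11  97] [272.64948454 404.13402062]
top red [382 128   8   5  21] [386.         129.19047619]
top red [175 307  12   3  21] [180.23809524 307.95238095]
top red [415 385   7   5  25] [417.84 386.88]
```

View pics/z0.png

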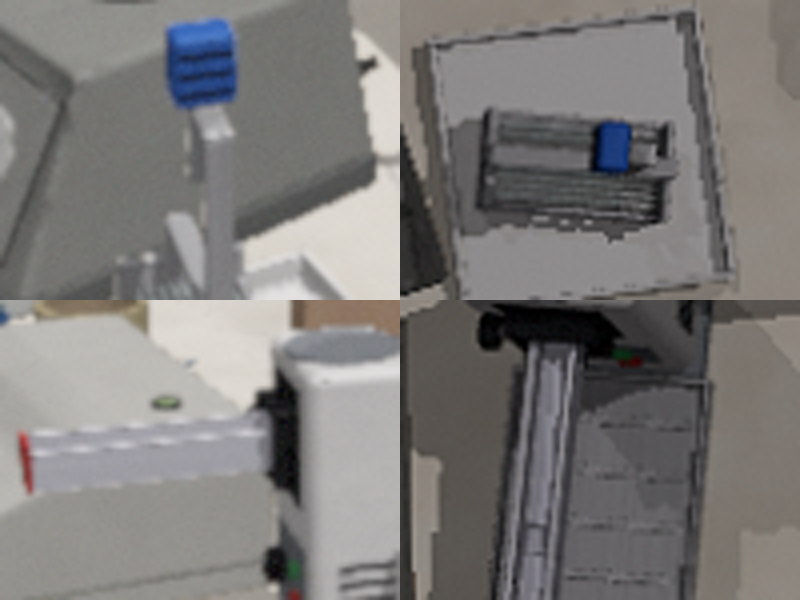

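The zoom shows the spine on the camera side (-y) under the block at crop (200,65). In the top view the channel runs from (189,241) to (182,305), and the notch's end lines may show at about (184,286) and (184,293).

Run:
```python
from h import *
np.set_printoptions(precision=4,suppress=True)
print("block",two((294.9,280.2),(418.1,306.4)), onz("top",418.1,306.4,.003+.154))
f=lambda x,y:(365+(x-400)/4,270+y/4)
# basket rim z=.043
A,B,C,D=[onz("top",*f(*p),.043) for p in((488,112),(672,128),(485,205),(662,220))]
print("basket",A,B,C,D,[np.degrees(np.arctan2(-(q-p)[0],(q-p)[1])) for p,q in((B,A),(D,C))])
g=lambda x,y:(150+(x-400)/4,230+(y-300)/4)
for z,a,b in((.146,(528,345),(500,600)),(.142,(583,345),(553,600))):
    P,Q=onz("top",*g(*a),z),onz("top",*g(*b),z);print("edge",P,Q,np.degrees(np.arctan2((P-Q)[1],(P-Q)[0])))
for v in(524,554): print("notch?",onz("top",*g(537,v),.130))
# cap in both; top red 180.2,308 ; side cap crop centre
print("cap top",onz("top",180.2,308,.142),)
print("cap side", two((220+27/4,150+(463-300)/4),(180.2,308)))
# drip tray right edge, z=.016
P,Q=onz("top",*g(710,385),.016),onz("top",197+23,336,.016);print("tray",P,Q,np.degrees(np.arctan2((P-Q)[1],(P-Q)[0])))
R=Rot.from_rotvec(readout.observe()["ee_rot"]).as_matrix();print(R)
```

```text
block (array([ 0.4241, -0.0539,  0.1437]), np.float64(0.0010442052923700172)) [ 0.4236 -0.0521  0.157 ]
basket [ 0.4485 -0.01    0.043 ] [ 0.4401 -0.0982  0.043 ] [ 0.4043 -0.0078  0.043 ] [ 0.3963 -0.0923  0.043 ] [np.float64(-5.442988017968192), np.float64(-5.419667041927014)]
edge [0.5411 0.3621 0.146 ] [0.4276 0.3711 0.146 ] -4.545572568993878
edge [0.5417 0.338  0.142 ] [0.428  0.3482 0.142 ] -5.158095619965633
notch? [0.4628 0.3591 0.13  ]
notch? [0.4494 0.3587 0.13  ]
cap top [0.4226 0.3626 0.142 ]
cap side (array([0.4236, 0.3653, 0.1301]), np.float64(0.00024149814010596444))
tray [0.5442 0.3003 0.016 ] [0.3775 0.3121 0.016 ] -4.029783681151662
[[-0.9669  0.2551 -0.0003]
 [ 0.2551  0.9669 -0.0015]
 [-0.0001 -0.0015 -1.    ]]
```

```bash
cat >> h.py <<'E'
def plan(x,y,z,ang):
    """turn (rotvec, tool) and shift (cm, tool) to TCP at x,y,z pointing down with tool y at ang deg"""
    s=readout.observe();R=Rot.from_rotvec(s["ee_rot"])
    a=np.radians(ang);Y=np.array([np.cos(a),np.sin(a),0]);Z=np.array([0,0,-1.]);X=np.cross(Y,Z)
    T=Rot.from_matrix(np.c_[X,Y,Z])
    print("turn",np.round((R.inv()*T).as_rotvec(),3),"shift",np.round(R.inv().apply(np.array([x,y,z])-s["position"])*100,2),
      "| pos",np.round(s["position"],4),"F",np.round(s["force"],2),"clk",s["clock"])
E
python3 -c "
from h import *
plan(.4235,-.053,.25,-5.4)"
```

```text
turn [-1.000e-03  1.000e-03  1.407e+00] shift [-42.3  -56.78  -2.31] | pos [0.1593 0.6039 0.226 ] F [-0.37 -0.06 -0.46] clk 0.1
```

Request:
drive_tool(commands=[[[0, 0, 0.2], [-4, -5, -2.3], 1], [[0, 0, 1.407], [-42.3, -56.8, -2.3], 1], [[0, 0, 1.407], [-42.3, -56.8, -2.3], 1], [[0, 0, 1.407], [-42.3, -56.8, -2.3], 1], [[0, 0, 1.407], [-42.3, -56.8, -2.3], 1], [[0, 0, 1.407], [-42.3, -56.8, -2.3], 1], [[0, 0, 1.407], [-42.3, -56.8, -2.3], 1], [[0, 0, 1.407], [-42.3, -56.8, -2.3], 1], [[0, 0, 1.407], [-42.3, -56.8, -2.3], 1], [[0, 0, 1.407], [-42.3, -56.8, -2.3], 1], [[0, 0, 1.407], [-42.3, -56.8, -2.3], 1], [[0, 0, 1.407], [-42.3, -56.8, -2.3], 1], [[0, 0, 1.407], [-42.3, -56.8, -2.3], 1], [[0, 0, 1.407], [-42.3, -56.8, -2.3], 1], [[0, 0, 1.407], [-42.3, -56.8, -2.3], 1], [[0, 0, 1.407], [-42.3, -56.8, -2.3], 1], [[0, 0, 1.407], [-42.3, -56.8, -2.3], 1], [[0, 0, 1.407], [-42.3, -56.8, -2.3], 1], [[0, 0, 1.407], [-42.3, -56.8, -2.3], 1], [[0, 0, 1.407], [-42.3, -56.8, -2.3], 1]], newtons=25)

```text
clock: 1.77
position: [0.4231, -0.0524, 0.2494]
ee_rot: [-2.324, -2.113, 0.001]
force: [-0.0, 0.5, 0.2]
width: 0.999
gripper_force: 0.0
```

```bash
python3 -c "
from h import *
plan(.4235,-.053,.127,-5.4);print(readout.observe()['joints'])
im=cams.get_image('side');cv2.imwrite('pics/s1.png',cv2.resize(im[130:400,180:440],None,fx=2,fy=2))"
```

```text
turn [-0.001  0.    -0.001] shift [-0.05  0.06 12.24] | pos [ 0.4231 -0.0524  0.2494] F [-0.02  0.47  0.21] clk 1.7667
[-7.37884681e-01  6.98500641e-02  8.04270998e-01  2.03459832e+00
 -5.75882678e-02  1.06029199e+00 -1.55702837e-03]
```

View pics/s1.png

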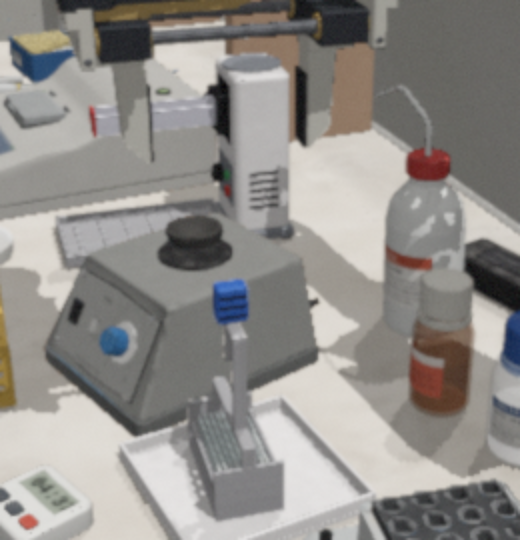

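The open fingers are above the block, with one on each side of it in x, and the block is at crop (231,301). I'll descend and grip.

Request:
drive_tool(commands=[[[0, 0, 0], [0, 0, 4], 1], [[0, 0, 0], [0, 0, 8], 1], [[0, 0, 0], [0, 0, 11], 1], [[0, 0, 0], [0, 0, 12.2], 1], [[0, 0, 0], [0, 0, 12.2], 0], [[0, 0, 0], [0, 0, 12.2], -1], [[0, 0, 0], [0, 0, 12.2], -1], [[0, 0, 0], [0, 0, 12.2], -1], [[0, 0, 0], [0, 0, 12.2], -1], [[0, 0, 0], [0, 0, 12.2], -1], [[0, 0, 0], [0, 0, 12.2], -1], [[0, 0, 0], [0, 0, 12.2], -1], [[0, 0, 0], [0, 0, 12.2], -1], [[0, 0, 0], [0, 0, 12.2], -1], [[0, 0, 0], [0, 0, 12.2], -1], [[0, 0, 0], [0, 0, 12.2], -1]], newtons=30)

```text
clock: 3.15
position: [0.4235, -0.0527, 0.1277]
ee_rot: [-2.323, -2.114, 0.0]
force: [-0.7, -0.3, 1.3]
width: 0.239
gripper_force: 30.0
```

Request:
drive_tool(commands=[[[0, 0, 0], [0, 0, -1], -1], [[0, 0, 0], [0, 0, -3], -1], [[0, 0, 0], [0, 0, -5], -1], [[0, 0, 0], [0, 0, -7], -1], [[0, 0, 0], [0, 0, -9], -1], [[0, 0, 0], [0, 0, -11], -1], [[0, 0, 0], [0, 0, -13], -1], [[0, 0, 0], [0, 0, -15], -1], [[0, 0, 0], [0, 0, -16.5], -1], [[0, 0, 0], [0, 0, -17.5], -1], [[0, 0, 0], [0, 0, -17.5], -1], [[0, 0, 0], [0, 0, -17.5], -1], [[0, 0, 0], [0, 0, -17.5], -1]])

```text
clock: 4.23
position: [0.4229, -0.0528, 0.3021]
ee_rot: [-2.323, -2.114, 0.001]
force: [0.4, 0.4, -2.9]
width: 0.237
gripper_force: 30.0
```

```bash
python3 -c "
from h import *
im=cams.get_image('side');cv2.imwrite('pics/s2.png',cv2.resize(im[60:360,180:440],None,fx=2,fy=2))
for n in('side','top'):
    im=cams.get_image(n) if n=='top' else im
    m=cv2.inRange(cv2.cvtColor(im,cv2.COLOR_BGR2HSV),(105,150,40),(125,255,255))
    k,l,st,c=cv2.connectedComponentsWithStats(m)
    print(n,[(st[i],c[i]) for i in range(1,k) if st[i,4]>25 and 250<c[i][0]<440])
cv2.imwrite('pics/t2.png',im)
plan(.50,.25,.295,-4.5)"
```

```text
side [(array([284, 138,  18,  23, 365], dtype=int32), array([292.62739726, 148.86575342]))]
top [(array([422, 186,  22,  24, 345], dtype=int32), array([433.27246377, 196.28115942])), (array([348, 336,  11,  11,  78], dtype=int32), array([353.42307692, 340.3974359 ])), (array([267, 399,  12,  11,  94], dtype=int32), array([272.58510638, 404.13829787]))]
turn [-0.002  0.001 -0.016] shift [30.87  4.83  0.67] | pos [ 0.4229 -0.0528  0.302 ] F [ 0.07 -0.73 -1.55] clk 4.3333
```

View pics/s2.png

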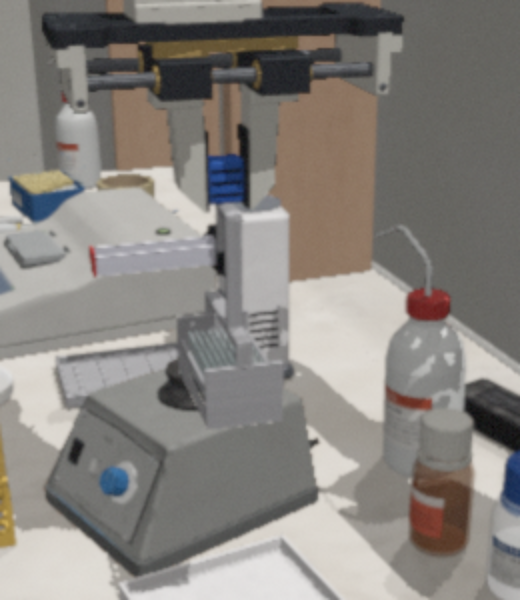

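The rack is held upright, with the block at crop (226,178), and it's clear of the tray. I'll carry it over the mixer to the -y side of the arm.

Request:
drive_tool(commands=[[[0, 0, 0], [0.8, 0.1, 0], -1], [[0, 0, -0.016], [2.4, 0.3, 0], -1], [[0, 0, -0.016], [4.8, 0.6, 0], -1], [[0, 0, -0.016], [7.5, 1, 0], -1], [[0, 0, -0.016], [10.2, 1.3, 0], -1], [[0, 0, -0.016], [12.9, 1.6, 0], -1], [[0, 0, -0.016], [15.6, 2, 0], -1], [[0, 0, -0.016], [18.3, 2.3, 0], -1], [[0, 0, -0.016], [21, 2.7, 0], -1], [[0, 0, -0.016], [23.7, 3, 0], -1], [[0, 0, -0.016], [26.4, 3.4, 0], -1], [[0, 0, -0.016], [29.1, 3.7, 0], -1], [[0, 0, -0.016], [31.5, 4, 0], -1], [[0, 0, -0.016], [33.5, 4.3, 0], -1], [[0, 0, -0.016], [34.5, 4.4, 0], -1], [[0, 0, -0.016], [34.9, 4.45, 0], -1], [[0, 0, -0.016], [34.9, 4.45, 0], -1], [[0, 0, -0.016], [34.9, 4.45, 0], -1]])

```text
clock: 5.83
position: [0.5005, 0.2895, 0.3025]
ee_rot: [2.307, 2.132, -0.001]
force: [0.6, -0.4, -2.3]
width: 0.236
gripper_force: 30.0
```

```bash
python3 -c "
from h import *
plan(.50,.29,.178,-4.5)
s=readout.observe();print(s['joints'])
r=lambda im,x,y,w,h,k:cv2.resize(im[y:y+h,x:x+w],(w*k,h*k),interpolation=cv2.INTER_CUBIC)
cv2.imwrite('pics/s3.png',np.hstack([r(cams.get_image('side'),215,60,130,180,3),r(cams.get_image('top'),130,190,130,180,3)]))
"
```

```text
turn [-0.     0.001 -0.   ] shift [ 0.05 -0.05 12.45] | pos [0.5005 0.2895 0.3025] F [ 0.63 -0.39 -2.33] clk 5.8333
[-1.06412407  0.33122918  0.61584605  1.61070014 -0.19778291  1.26369045
 -0.49258277]
```

View pics/s3.png

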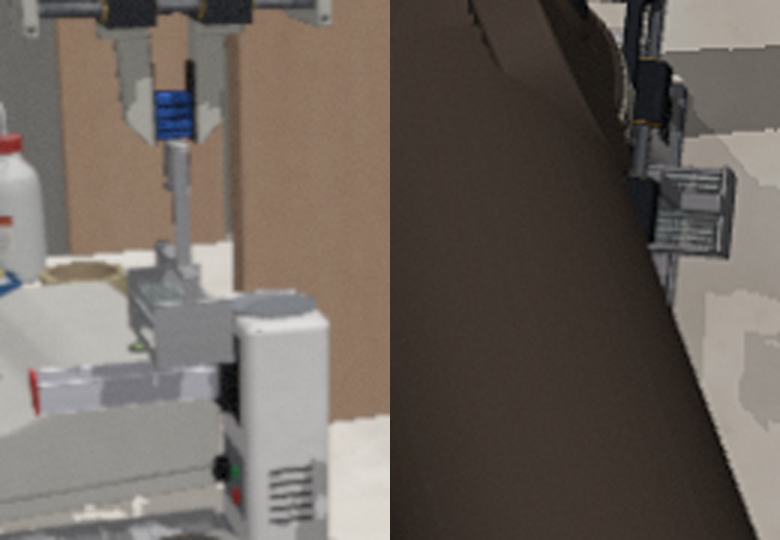

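The rack hangs upright in the gripper at crop (180,250), on the -y side of the arm. The arm runs from (35,390) to (220,380). I'll lower it to entry height.

Request:
drive_tool(commands=[[[0, 0, 0], [0, 0, 1], -1], [[0, 0, 0], [0, 0, 3], -1], [[0, 0, 0], [0, 0, 5], -1], [[0, 0, 0], [0, 0, 7], -1], [[0, 0, 0], [0, 0, 9], -1], [[0, 0, 0], [0, 0, 11], -1], [[0, 0, 0], [0, 0, 12.2], -1], [[0, 0, 0], [0, 0, 12.5], -1], [[0, 0, 0], [0, 0, 12.5], -1], [[0, 0, 0], [0, 0, 12.5], -1]])

```text
clock: 6.77
position: [0.501, 0.2902, 0.1783]
ee_rot: [2.307, 2.132, 0.001]
force: [-0.5, -0.5, -1.7]
width: 0.234
gripper_force: 30.0
```

```bash
python3 -c "
from h import *
plan(.505,.3545,.178,-4.5)"
```

```text
turn [ 0.001 -0.    -0.   ] shift [ 6.44 -0.1   0.03] | pos [0.501  0.2902 0.1783] F [-0.52 -0.51 -1.71] clk 6.7667
```

Request:
drive_tool(commands=[[[0, 0, 0], [0.5, 0, 0], -1], [[0, 0, 0], [1.2, 0, 0], -1], [[0, 0, 0], [2.0, 0, 0], -1], [[0, 0, 0], [2.8, 0, 0], -1], [[0, 0, 0], [3.6, -0.1, 0], -1], [[0, 0, 0], [4.4, -0.1, 0], -1], [[0, 0, 0], [5.2, -0.1, 0], -1], [[0, 0, 0], [5.9, -0.1, 0], -1], [[0, 0, 0], [6.3, -0.1, 0], -1], [[0, 0, 0], [6.45, -0.1, 0], -1], [[0, 0, 0], [6.45, -0.1, 0], -1], [[0, 0, 0], [6.45, -0.1, 0], -1], [[0, 0, 0], [6.45, -0.1, 0], -1]])

```text
clock: 7.85
position: [0.5048, 0.3543, 0.1778]
ee_rot: [2.307, 2.132, -0.0]
force: [-0.3, -0.3, -2.4]
width: 0.237
gripper_force: 30.0
```

```bash
python3 -c "
from h import *
plan(.505,.3545,.1607,-4.5)
r=lambda im,x,y,w,h,k:cv2.resize(im[y:y+h,x:x+w],(w*k,h*k),interpolation=cv2.INTER_CUBIC)
cv2.imwrite('pics/s4.png',np.hstack([r(cams.get_image('side'),220,110,100,120,4),r(cams.get_image('top'),150,220,100,120,4)]))
"
```

```text
turn [ 0.  0. -0.] shift [0.02 0.02 1.71] | pos [0.5048 0.3543 0.1778] F [-0.34 -0.25 -2.42] clk 7.85
```

View pics/s4.png

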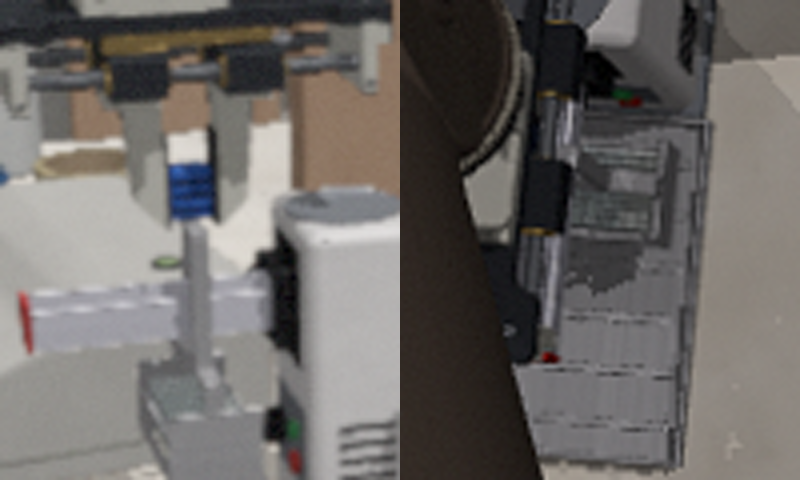

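The spine is at crop (197,300) in front of the arm, which runs from (25,320) to (270,300), and the hook is above the channel. I'll lower it in small steps and watch the force.

Request:
drive_tool(commands=[[[0, 0, 0], [0, 0, 0.2], -1], [[0, 0, 0], [0, 0, 0.4], -1], [[0, 0, 0], [0, 0, 0.6], -1], [[0, 0, 0], [0, 0, 0.8], -1], [[0, 0, 0], [0, 0, 0.9], -1], [[0, 0, 0], [0, 0, 0.9], -1], [[0, 0, 0], [0, 0, 0.9], -1]])

```text
clock: 8.53
position: [0.5046, 0.3549, 0.1686]
ee_rot: [2.306, 2.133, -0.0]
force: [-0.1, -0.1, -1.8]
width: 0.235
gripper_force: 30.0
```

Request:
drive_tool(commands=[[[0, 0, 0], [0, 0, 0.2], -1], [[0, 0, 0], [0, 0, 0.4], -1], [[0, 0, 0], [0, 0, 0.5], -1], [[0, 0, 0], [0, 0, 0.5], -1], [[0, 0, 0], [0, 0, 0.5], -1]])

```text
clock: 8.95
position: [0.5046, 0.3549, 0.1636]
ee_rot: [2.306, 2.133, -0.0]
force: [-0.0, -1.2, -1.7]
width: 0.236
gripper_force: 30.0
```

Request:
drive_tool(commands=[[[0, 0, 0], [0, 0, 0.1], -1], [[0, 0, 0], [0, 0, 0.2], -1], [[0, 0, 0], [0, 0, 0.3], -1], [[0, 0, 0], [0, 0, 0.3], -1], [[0, 0, 0], [0, 0, 0.3], -1]])

```text
clock: 9.37
position: [0.5047, 0.3549, 0.1608]
ee_rot: [-2.306, -2.133, -0.0]
force: [-0.1, 0.0, -1.1]
width: 0.241
gripper_force: 30.0
```

Request:
drive_tool(commands=[[[0, 0, 0], [0, 0, 0.1], -1], [[0, 0, 0], [0, 0, 0.2], -1], [[0, 0, 0], [0, 0, 0.2], -1], [[0, 0, 0], [0, 0, 0.2], -1]])

```text
clock: 9.7
position: [0.5047, 0.355, 0.1589]
ee_rot: [-2.306, -2.133, -0.0]
force: [-0.9, 0.0, 0.6]
width: 0.238
gripper_force: 30.0
```

Request:
drive_tool(commands=[[[0, 0, 0], [0, -0.2, 0.05], -1], [[0, 0, 0], [0, -0.5, 0.1], -1], [[0, 0, 0], [0, -0.8, 0.1], -1], [[0, 0, 0], [0, -1.1, 0.1], -1], [[0, 0, 0], [0, -1.4, 0.1], -1], [[0, 0, 0], [0, -1.7, 0.1], -1], [[0, 0, 0], [0, -2.0, 0.1], -1], [[0, 0, 0], [0, -2.0, 0.1], -1]])

```text
clock: 10.37
position: [0.4837, 0.3567, 0.1577]
ee_rot: [-2.305, -2.133, 0.001]
force: [0.6, 0.5, 1.6]
width: 0.241
gripper_force: 30.0
```

Request:
drive_tool(commands=[[[0, 0, 0], [0, -0.3, 0], -1], [[0, 0, 0], [0, -0.6, 0], -1], [[0, 0, 0], [0, -0.9, 0], -1], [[0, 0, 0], [0, -1.2, 0], -1], [[0, 0, 0], [0, -1.5, 0], -1], [[0, 0, 0], [0, -1.8, 0], -1], [[0, 0, 0], [0, -2.0, 0], -1], [[0, 0, 0], [0, -2.0, 0], -1]])

```text
clock: 11.03
position: [0.4638, 0.3582, 0.1576]
ee_rot: [-2.305, -2.133, 0.001]
force: [1.3, -0.4, 2.0]
width: 0.236
gripper_force: 30.0
```

Request:
drive_tool(commands=[[[0, 0, 0], [0, -0.2, 0], -1], [[0, 0, 0], [0, -0.4, 0], -1], [[0, 0, 0], [0, -0.4, 0], -1], [[0, 0, 0], [0, -0.4, 0], -1]])

```text
clock: 11.37
position: [0.4601, 0.3584, 0.1576]
ee_rot: [-2.306, -2.133, 0.001]
force: [0.0, 0.1, 1.7]
width: 0.237
gripper_force: 30.0
```

Request:
drive_tool(commands=[[[0, 0, 0], [0, -0.1, 0], -1], [[0, 0, 0], [0, -0.2, 0], -1], [[0, 0, 0], [0, -0.2, 0], -1], [[0, 0, 0], [0, -0.2, 0], -1]])

```text
clock: 11.7
position: [0.4586, 0.3585, 0.1577]
ee_rot: [-2.306, -2.133, 0.0]
force: [1.4, -0.7, 0.7]
width: 0.238
gripper_force: 30.0
```

Request:
drive_tool(commands=[[[0, 0, 0], [0, -0.1, 0], -1], [[0, 0, 0], [0, -0.2, 0], -1], [[0, 0, 0], [0, -0.2, 0], -1], [[0, 0, 0], [0, -0.2, 0], -1]])

```text
clock: 12.03
position: [0.4558, 0.3585, 0.1571]
ee_rot: [-2.306, -2.133, 0.003]
force: [0.2, 0.2, -2.0]
width: 0.241
gripper_force: 30.0
```

Request:
drive_tool(commands=[[[0, 0, 0], [0, -0.1, 0], -1], [[0, 0, 0], [0, -0.1, 0], -1], [[0, 0, 0], [0, -0.1, 0], -1]])

```text
clock: 12.28
position: [0.4555, 0.3587, 0.1575]
ee_rot: [-2.306, -2.133, 0.001]
force: [0.6, 0.9, -2.7]
width: 0.234
gripper_force: 30.0
```

The load has vanished, so the finger is over the notch. I'll lower it.

Request:
drive_tool(commands=[[[0, 0, 0], [0, 0, 0.1], -1], [[0, 0, 0], [0, 0, 0.2], -1], [[0, 0, 0], [0, 0, 0.3], -1], [[0, 0, 0], [0, 0, 0.3], -1], [[0, 0, 0], [0, 0, 0.3], -1]])

```text
clock: 12.7
position: [0.4557, 0.3587, 0.1546]
ee_rot: [-2.307, -2.133, 0.0]
force: [-0.5, -0.4, -1.7]
width: 0.237
gripper_force: 30.0
```

Request:
drive_tool(commands=[[[0, 0, 0], [0, 0, 0.1], -1], [[0, 0, 0], [0, 0, 0.2], -1], [[0, 0, 0], [0, 0, 0.2], -1], [[0, 0, 0], [0, 0, 0.2], -1]])

```text
clock: 13.03
position: [0.456, 0.3588, 0.1529]
ee_rot: [2.306, 2.133, 0.001]
force: [0.4, 0.2, 0.2]
width: 0.239
gripper_force: 30.0
```

Request:
drive_tool(commands=[[[0, 0, 0], [0, 0, 0.05], -0.5], [[0, 0, 0], [0, 0, 0.05], -0.4], [[0, 0, 0], [0, 0, 0.05], -0.3], [[0, 0, 0], [0, 0, 0.05], -0.2], [[0, 0, 0], [0, 0, 0.05], 0], [[0, 0, 0], [0, 0, 0.05], 0], [[0, 0, 0], [0, 0, 0.05], 0], [[0, 0, 0], [0, 0, 0.05], 0], [[0, 0, 0], [0, 0, 0.05], 0]], newtons=5)

```text
clock: 13.78
position: [0.4558, 0.3588, 0.1522]
ee_rot: [-2.306, -2.133, -0.0]
force: [0.5, 0.3, -0.4]
width: 0.499
gripper_force: 0.0
```

Request:
drive_tool(commands=[[[0, 0, 0], [0, 0, -0.5], 0], [[0, 0, 0], [0, 0, -1.5], 0], [[0, 0, 0], [0, 0, -3], 0], [[0, 0, 0], [0, 0, -5], 0], [[0, 0, 0], [0, 0, -8], 0], [[0, 0, 0], [0, 0, -11], 0], [[0, 0, 0], [0, 0, -14], 0], [[0, 0, 0], [0, 0, -15], 0], [[0, 0, 0], [0, 0, -15], 0], [[0, 0, 0], [0, 0, -15], 0]])

```text
clock: 14.62
position: [0.4559, 0.3588, 0.3029]
ee_rot: [-2.306, -2.133, -0.002]
force: [0.5, -0.4, -0.8]
width: 0.5
gripper_force: 0.0
```

```bash
python3 -c "
from h import *
s=readout.observe();print(s['position'],s['force'])
r=lambda im,x,y,w,h,k:cv2.resize(im[y:y+h,x:x+w],(w*k,h*k),interpolation=cv2.INTER_CUBIC)
cv2.imwrite('pics/s5.png',np.hstack([r(cams.get_image('side'),200,130,130,130,3),r(cams.get_image('top'),130,220,130,130,3)]))
"
```

```text
[0.45592252 0.35880828 0.3028862 ] [ 0.54846954 -0.36731597 -0.78012884]
```

View pics/s5.png

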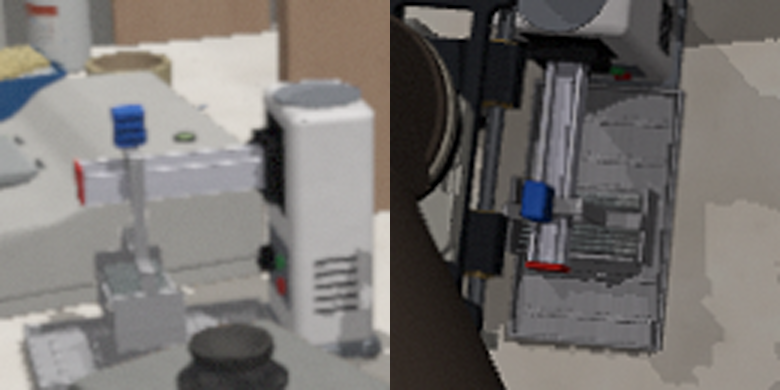

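The rack hangs on the arm at crop (130,200) in the side view, but it seems to tilt: the block at (537,200) in the top view is left of the channel. I'll measure the tilt and check whether it's swinging.

Request:
drive_tool(commands=[[[0, 0, 0], [0, 0, 0], 0], [[0, 0, 0], [0, 0, 0], 0], [[0, 0, 0], [0, 0, 0], 0]])

```text
clock: 14.97
position: [0.4555, 0.3585, 0.3015]
ee_rot: [2.306, 2.133, -0.002]
force: [0.4, -0.1, 0.3]
width: 0.5
gripper_force: 0.0
```

```bash
cat > m.py <<'E'
from h import *
np.set_printoptions(precision=4,suppress=True)
I={}
for n in('side','top'):
    im=I[n]=cams.get_image(n)
    m=cv2.inRange(cv2.cvtColor(im,cv2.COLOR_BGR2HSV),(105,150,40),(125,255,255))
    k,l,st,c=cv2.connectedComponentsWithStats(m)
    L=[(st[i],c[i]) for i in range(1,k) if st[i,4]>25 and (c[i][0]-(243 if n=='side' else 179))**2+(c[i][1]-(172 if n=='side' else 287))**2<900]
    print(n,L); I[n+'c']=L[0][1]
print("block",two(I['sidec'],I['topc']))
print("expected upright", proj('side',np.array([.456,.3588,.1685])),proj('top',np.array([.456,.3588,.1685])))
E
python3 m.py
python3 - <<'E'
import cv2,sys
sys.path.insert(0,'.')
from h import *
im=cams.get_image('side');t=cams.get_image('top')
r=lambda im,x,y,w,h,k:cv2.resize(im[y:y+h,x:x+w],(w*k,h*k),interpolation=cv2.INTER_CUBIC)
cv2.imwrite('pics/s6.png',np.hstack([r(im,215,150,60,100,6),r(t,160,265,70,100,6)]))
E
```

```text
side [(array([238, 166,  10,  13, 103], dtype=int32), array([242.4369, 171.6408]))]
top [(array([174, 280,  10,  14, 109], dtype=int32), array([177.8899, 286.6239]))]
block (array([0.4573, 0.362 , 0.1664]), np.float64(0.0009751478188173985))
expected upright [242.3436 171.121 ] [179.3412 287.5503]
```

View pics/s6.png

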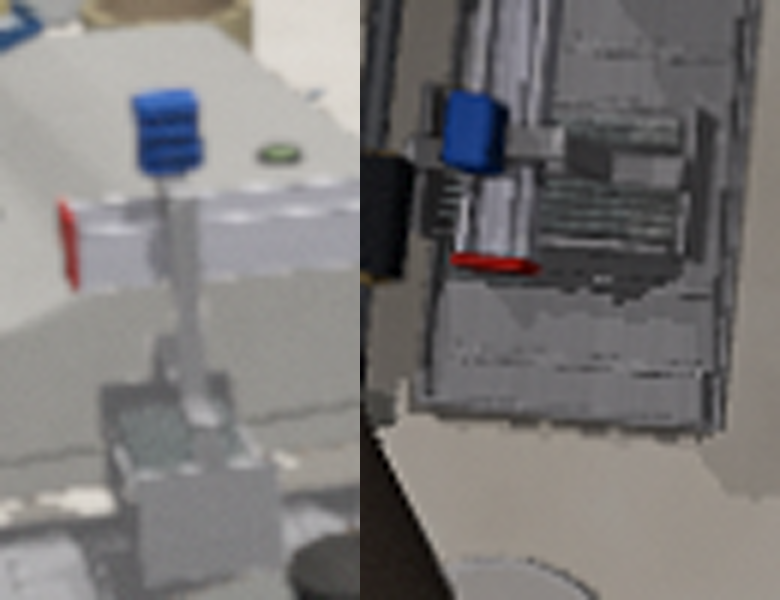

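The block at (163,132) sits where an upright, fully seated rack should put it, to within 3 mm. The hook is in the channel and the spine is outside the lip. I'll check once that it's steady.

Request:
drive_tool(commands=[[[0, 0, 0], [0, 0, -1], 0], [[0, 0, 0], [0, 0, -2], 0], [[0, 0, 0], [0, 0, -2], 0], [[0, 0, 0], [0, 0, -2], 0], [[0, 0, 0], [0, 0, -2], 0], [[0, 0, 0], [0, 0, -2], 0], [[0, 0, 0], [0, 0, -2], 0], [[0, 0, 0], [0, 0, -2], 0], [[0, 0, 0], [0, 0, -2], 0], [[0, 0, 0], [0, 0, -2], 0]])

```text
clock: 16.0
position: [0.4558, 0.3587, 0.3221]
ee_rot: [2.306, 2.133, -0.0]
force: [0.4, 0.7, -0.2]
width: 0.499
gripper_force: 0.0
```

```bash
python3 m.py && python3 -c "
from cell import job
print(job.sign_off())"
```

```text
side [(array([238, 166,  10,  13, 103], dtype=int32), array([242.5049, 171.6408]))]
top [(array([174, 280,   9,  14, 108], dtype=int32), array([177.8426, 286.5648]))]
block (array([0.4575, 0.3621, 0.1664]), np.float64(0.0009260959141464583))
expected upright [242.3436 171.121 ] [179.3412 287.5503]
the job is handed in; nothing more can be done
None
```

The slide rack hangs freely and steadily on the agitator's arm, let go, with the hook down in the notch going by the felt drop and the measured block height; it may lean a few degrees, and the job is handed in at about 16 s.

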